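Let the bench winder back to its buffer

ROBOT

A 6-joint arm with a two-finger parallel gripper is mounted at the origin on a cart in front of the work surface, level with it; the furniture and walls round the work are solid. World frame = base frame: x ahead of the robot, y to its left, z up, the work surface at z = 0. Lengths are in m, angles in rad, forces in N, time in s.
With the tool pointing down it reaches from about 0.375 to 0.975 m from the base axis. Payload 3.8 kg.
Tool frame: the origin (TCP) lies on the centre line of the jaws, within the pads' length; the fingertips stand 14 mm ahead of it and the grasp point (between the pads) lies 5 mm behind it; z points along the fingers, x is the direction in which the jaws open and shut, and the axes are right-handed (so a half turn about z gives the same grasp; the last joint's range is limited). The gripper opens to 85 mm and grips with 20 to 120 N. Pads are 22 mm wide; open, the fingers measure 114 mm over their backs; the gripper's body (76 mm by 85 mm) begins 54 mm behind the grasp point. The pads swing forward as they close: fully open they stand 13 mm farther back than shut.
Start: joints at [-1.212, 0.264, 1.604, -0, 1.274, -0.037], TCP at [0.26, -0.623, 0.245] pointing down, gripper open.
Joint ranges: [-2.63, 2.63], [-0.94, 2.18], [0.31, 2.57], [-1.31, 4.45], [0, 2.66], [-2.55, 2.55]. Speed limits (rad/s): [2.57, 2.57, 3.14, 3.14, 3.14, 3.14].

INTERFACE

Orientations are given as a rotation vector (axis times angle).
In Python, from workcell import bot gives the robot as it stands. The module is installed in compiled form; this text tells all that it offers.
- The arm moves only by the tool arm_command, never from a script. Its argument "steps" is one flat list of numbers, 7 for each row, row after row: the shift along the tool's x, y, z in units of 30 mm (1.0 is 30 mm), then the turn, a rotation vector about the tool's x, y, z in units of 6 degrees (1.0 is 6 degrees), then the opening, from 0 (shut) to 1 (fully open). In form: [tx, ty, tz, ax, ay, az, fingers, tx, ty, tz, ax, ay, az, fingers, ...]. A call has 1 to 10 rows; each row shifts and turns the commanded pose from where the row before left it, along the tool's axes as they then stand; what a row does not reach is not made up. A row lasts 1/8 s, in which the tool goes at most 62.5 mm and 10.7 degrees, less where a joint would pass 70% of its speed; a pose out of reach is approached as far as the arm can. A call is refused whole if a number of a shift passes 1 or a number of a turn 1, either way. A call with a gripper value outside its range is refused whole. The fingers move at their own pace and stop on an object; "squeeze" is the grip in N (left out, the last holds). Time passes only in rows, so rows that do not move let the fingers close. It gives the time, the measured TCP pose, the force and the opening at its end, in the units of the state.
- bot.read_state(): the state, without advancing time (a new reading comes with each control period).
- bot.read_camera(name): name is "scene" or "side" or "wrist"; returns a dict with "img" (480x640x3 uint8, red, green, blue), "camera_matrix" (3x3 intrinsics, pixels), "pose" (4x4, takes a point from camera to world coordinates); the wrist camera has in their place "T_tool_cam" (4x4, takes a point from camera to tool coordinates, whose origin is the TCP and whose axes are the tool frame's). Camera axes: x right, y down, z forward; pixel columns grow to the right and rows downward; lengths in m; the calibration is good to about 2 mm. A picture is of the moment at which its call begins: read the wrist's pose just before it. There is no depth.
- bot.finish_job(): hands the job in, once; it reports no verdict.
The state is a dict: "time": time; "q": joint angles; "joint_vel": joint speeds; "joint_torque": joint torques, N m; "tool_pos": TCP position; "tcp_rot": TCP orientation; "wrist_force": force on the tool from outside, world axes, zero at the start; "torque": the same for the moment, N m; "width": opening from 0.0 (shut) to 1.0 (fully open).
Only numpy, scipy, OpenCV 4.12 (cv2) and the standard library are available. Lean on these libraries where they do the work, as an engineer would, in place of code of your own. Each camera call takes 0.05 s, during which the arm holds its last target.

TASK

Let the bench winder back: swing its pawl out of the ratchet wheel, all the way back to its rest peg, and only then turn the crank backward (clockwise seen from above) until the wheel's lug meets the spring plunger of the stop, pressing the plunger about halfway in but never ramming it to the bottom. Let go so that the lug stays resting tight against the plunger with the pawl still out, never force the wheel against the pawl, and leave the other things on the bench where they are.

Things in the scene. Friction and masses are not known exactly. Their poses are not given: they have to be found in the camera images.
- winder: the winder: a grey base plate, fixed to the bench, its top 14 mm above it, from x -78 to 78 and y -75 to 85 mm in its own frame. Origin on the upright wheel axis at bench level; z up. Places given 'in the winder's frame' are x, y in mm from this origin.
- stop_axis (a point): point on the wheel axis 22 mm above the bench, about which the stop is clamped: a low aluminium block (top 30 mm high) with a rubber-faced spring plunger 48 mm from the axis. Where on its arc it stands differs and is not reported: the lug meets it between 1.05 and 2.10 rad of wheel_turn, to be seen or felt. The damped plunger gives 8 mm, from 0 N rising 2.5 N per mm to 20 N at the bottom
- ratchet_wheel: flat steel ratchet wheel, 38 mm radius, 18 saw teeth, 26 to 36 mm high, with a crank arm on top (44 mm high) and, under the arm, a lug out to 55 mm radius. Origin on the wheel axis at bench level. It turns with a steady drag of 0.25 N m (about 4.5 N at the handle) and stays where it is left; the drag also holds it against the plunger at up to about 5 N
- wheel_turn (a joint): angle of the wheel in rad, growing as it turns backward, clockwise seen from above; starts within 0.03 of 0. Forward it moves only to -0.06. Backward it is blocked by the pawl within 0.03 while that is in
- handle_grip (a point): on the axis of the crank's upright wooden handle, 72 mm above the bench; the handle is round, 18 mm thick, from 45 to 92 mm high, spins freely on the crank, 55 mm from the wheel axis. At wheel_turn 0 it stands at -30 degrees in the winder's frame (from x towards y), at wheel_turn q at -30 degrees - q
- pawl: the pawl: a flat steel arm 45 mm long, 26 to 36 mm high. Origin on its upright pivot at bench level, at 45, 39 in the winder's frame. Its stiff hinge (drag 0.06 N m, under 2 N at the pin) keeps it where it is put
- pawl_swing (a joint): angle of the pawl in rad: 0 with its nose in the teeth, growing as it swings out, clockwise seen from above, to 1.0 against its rest peg (38 mm high)
- pawl_pin (a point): on the axis of the pawl's upright steel pin, 68 mm above the bench; the pin is round, 12 mm thick, from 35 to 80 mm high, and stands 36 mm from the pivot. In the winder's frame it is at 9, 44 with pawl_swing 0 and swings about the pivot to about 30, 72 at 1.0
- round_tin: bystander: small round tin, 35 mm, 12 mm high; origin under its centre
- thread_spool: bystander: wooden spool, 28 mm, 30 mm high; origin under its centre
- steel_tweezers: bystander: steel tweezers 122 mm long, 9 mm high
- glass_tin: bystander: glass-topped round tin, 28 mm wide, 12 mm high; origin under its centre

How it is judged:
On the way, in this order (a step that is already met when the one before it is completed fails the run):
1. the pawl is swung back to its rest (value of joint pawl_swing above 0.8 rad), for 0.1 s.
2. the lug presses the plunger in with more than 6 N, the pawl being out (value of joint pawl_swing above 0.8 rad and value of joint wheel_turn above 0.9 rad and contact force between ratchet_wheel and winder above 6 N), for 0.2 s.
At the end, for the whole second after the job is handed in: the pawl is out (pawl_swing over 0.8), the wheel has been turned back and stands still with its lug pressing on the plunger of the stop with more than 1 N (value of joint pawl_swing above 0.8 rad and value of joint wheel_turn above 0.9 rad and contact force between ratchet_wheel and winder above 1 N and velocity of joint wheel_turn between -0.05 and 0.05 rad/s); the robot touches nothing.
It fails at once if the wheel is turned backward while the pawl is not yet swung out (value of joint pawl_swing below 0.5 rad and value of joint wheel_turn above 0.15 rad).
It fails at once if the wheel is forced against the pawl (over 10 N) (contact force between ratchet_wheel and pawl above 10 N).
It fails at once if the plunger is rammed to the bottom (over 22 N) (contact force between ratchet_wheel and winder above 22 N).
It fails at once if a bystander is moved by more than 25 mm (distance of any of round_tin, thread_spool, steel_tweezers, glass_tin from where it was at the start of the episode above 0.025 m).
It also fails if it takes over 48 s, if anything falls off the work surface, if the arm or the gripper's body presses on something with over 40 N, if the wrist force passes 120 N, or if a joint passes its speed limit or range.

## Working session

There is one attempt and no reset: what is moved stays moved. The work goes in short steps, Python scripts to look and compute and a tool call to move; the robot and the scene stay as the last step left them, time stands still between calls to the robot, and variables do not carry over. Pictures are saved under pics/ and viewed, and the job is handed in when it is done.

Besides the shell and the picture viewer there is one more tool, called after ">>>" by a JSON object that holds its "fn" and its "kwargs". arm_command: Moves the arm, as the interface text tells. Its arguments: {"type":"object","properties":{"steps":{"type":"array","items":{"type":"number"}},"squeeze":{"type":"number"}},"required":["steps"]}

```bash
mkdir -p pics
cat > h.py <<'E'
import numpy as np, cv2
from workcell import bot
from scipy.spatial.transform import Rotation as R
def snap(name,fn):
    s=bot.read_state(); c=bot.read_camera(name)
    cv2.imwrite('pics/'+fn,c['img'][:,:,::-1])
    if name=='wrist':
        T=np.eye(4);T[:3,:3]=R.from_rotvec(s['tcp_rot']).as_matrix();T[:3,3]=s['tool_pos'];P=T@c['T_tool_cam']
    else: P=c['pose']
    np.savez('pics/'+fn[:-4]+'.npz',K=c['camera_matrix'],P=P,img=c['img'])
    return c['img'],c['camera_matrix'],P
def load(n):
    d=np.load('pics/'+n+'.npz'); return d['img'],d['K'],d['P']
def ray(K,P,u,v):
    d=P[:3,:3]@np.linalg.solve(K,[u,v,1.]); return P[:3,3],d/np.linalg.norm(d)
def onz(K,P,u,v,z):
    o,d=ray(K,P,u,v); return o+d*(z-o[2])/d[2]
def proj(K,P,X):
    c=np.linalg.inv(P)@np.append(X,1); p=K@c[:3]; return p[:2]/p[2]
def tri(rs):
    A=np.zeros((3,3));b=np.zeros(3)
    for o,d in rs:
        M=np.eye(3)-np.outer(d,d);A+=M;b+=M@o
    return np.linalg.solve(A,b)
E
python3 - <<'E'
from h import *
np.set_printoptions(precision=4,suppress=True)
for n in ('scene','side','wrist'):
    i,K,P=snap(n,n+'0.png'); print(n,K.tolist(),'\n',P)
print(bot.read_state())
E
```

```text
scene [[560.9544096647461, 0.0, 317.80758930893336], [0.0, 560.9544096647461, 235.0461529696673], [0.0, 0.0, 1.0]] 
 [[-0.8683 -0.38    0.3187  0.232 ]
 [-0.4959  0.6548 -0.5704  0.1669]
 [ 0.0081 -0.6533 -0.757   0.7213]
 [ 0.      0.      0.      1.    ]]
side [[606.6914333995039, 0.0, 332.01288662719696], [0.0, 606.6914333995039, 254.40425968259123], [0.0, 0.0, 1.0]] 
 [[ 0.9104 -0.2456  0.3331  0.2424]
 [-0.4132 -0.5845  0.6984 -0.8905]
 [ 0.0232 -0.7734 -0.6335  0.5955]
 [ 0.      0.      0.      1.    ]]
wrist [[340.7502510411499, 0.0, 326.48918757738016], [0.0, 340.7502510411499, 243.38195545949085], [0.0, 0.0, 1.0]] 
 [[ 0.3849 -0.8889 -0.2485  0.3225]
 [-0.9229 -0.3718 -0.0998 -0.5959]
 [-0.0037  0.2677 -0.9635  0.3744]
 [ 0.      0.      0.      1.    ]]
{'time': 0.15, 'q': array([-1.2119,  0.2646,  1.6051, -0.    ,  1.2737, -0.0369]), 'joint_vel': array([ 0.0009, -0.0019, -0.0034, -0.0004, -0.0004, -0.0005]), 'joint_torque': array([  0.    , -51.5905, -36.7961,  -0.0001,   0.008 ,  -0.    ]), 'tool_pos': array([ 0.26  , -0.6223,  0.2442]), 'tcp_rot': array([-2.6139,  1.7408,  0.0022]), 'wrist_force': array([ 0.0411, -0.3852,  0.6426]), 'torque': array([0.0005, 0.0644, 0.0141]), 'width': 0.999363531113024}
```

View pics/scene0.png

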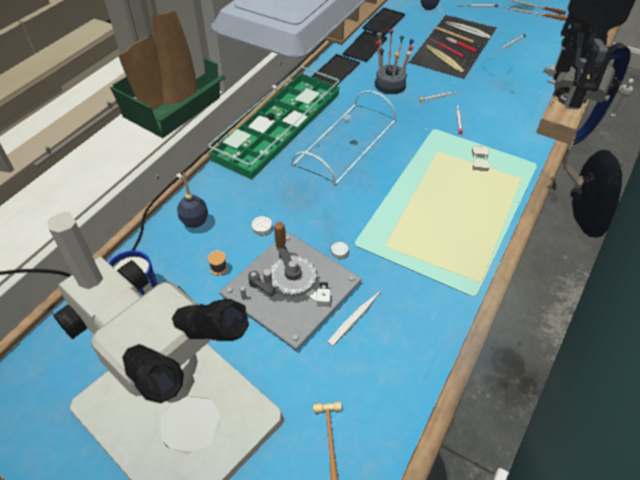

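View pics/side0.png

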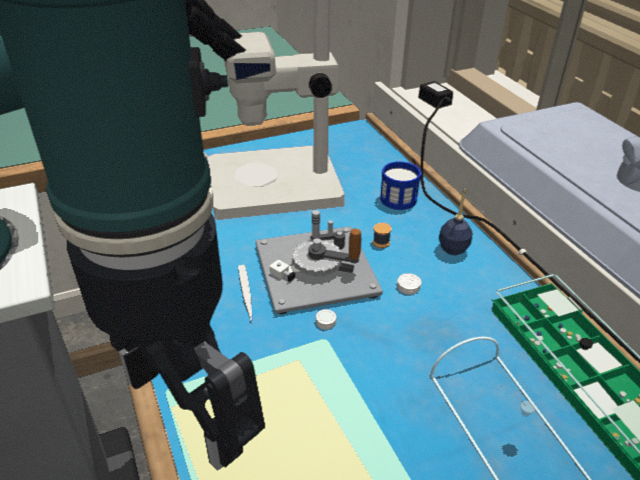

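View pics/wrist0.png

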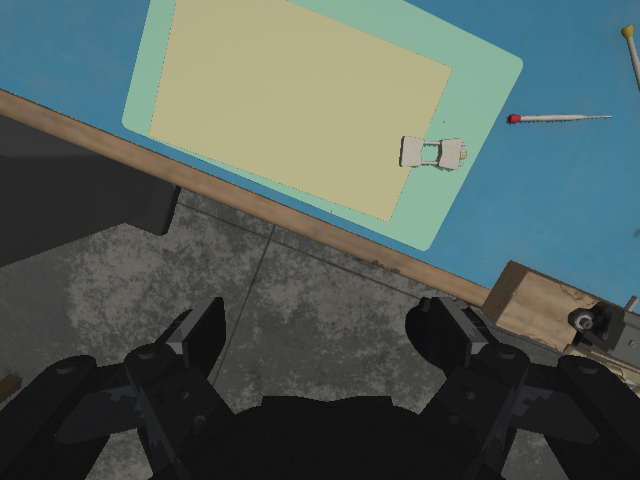

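The scene view shows the winder around (290,285) with the handle at (281,237). In the side view the winder is around (318,270) with the handle at (355,246). I'll enlarge both.

Run:
```python
from h import *
for n,(x,y,w,h) in {'scene0':(205,205,170,150),'side0':(230,190,200,150)}.items():
    i,K,P=load(n); c=i[y:y+h,x:x+w,::-1]
    cv2.imwrite(f'pics/{n}_z.png',cv2.resize(c,None,fx=4,fy=4,interpolation=cv2.INTER_CUBIC))
```

```text
(no output)
```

View pics/scene0_z.png

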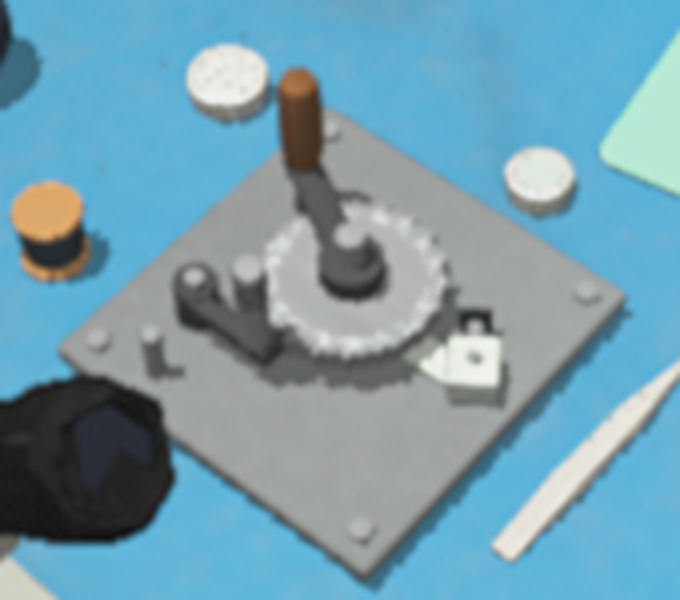

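View pics/side0_z.png

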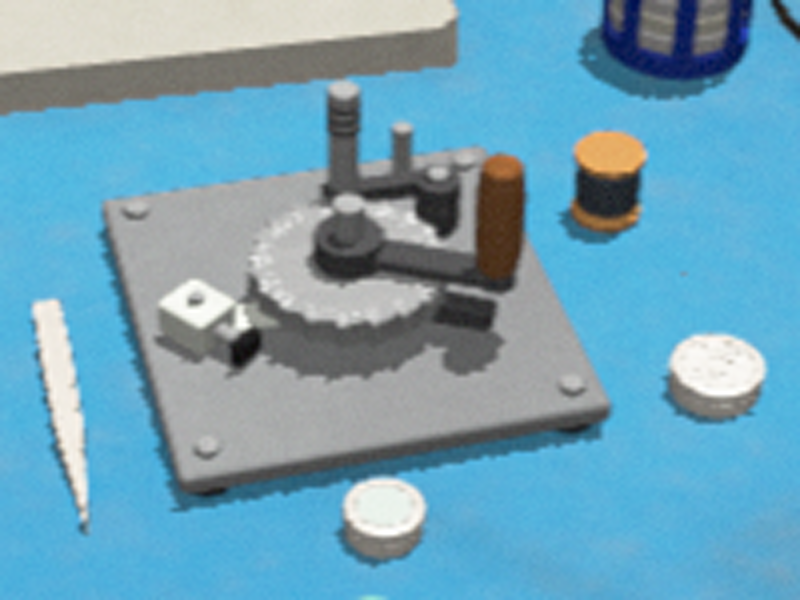

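Run:
```python
from h import *
np.set_printoptions(precision=4,suppress=True)
S=load('scene0');D=load('side0')
s=lambda x,y:ray(*S[1:],205+x/4,205+y/4)
d=lambda x,y:ray(*D[1:],230+x/4,190+y/4)
def t(n,a,b):
    r=[s(*a),d(*b)];X=tri(r);print(n,X,[round(1000*float(np.linalg.norm(np.cross(X-o,v))),1) for o,v in r]);return X
t('handletop',(299,80),(503,164))
t('handlebot',(303,165),(497,275))
t('hubtop',(350,236),(349,203))
t('pivot',(195,275),(438,176))
t('pintop',(249,265),(343,92))
t('peg',(151,333),(402,128))
t('stopbore',(475,357),(197,299))
t('screwA',(330,130),(573,383))
t('screwB',(587,292),(207,446))
t('screwC',(362,527),(135,209))
t('screwD',(98,340),(467,158))
for n,p in dict(a=(62,350),b=(332,112),c=(625,298),e=(370,575)).items(): print(n,onz(*S[1:],205+p[0]/4,205+p[1]/4,.014))
for n,p in dict(b=(607,408),c=(185,485),e=(105,200),a=(487,152)).items(): print(n,onz(*D[1:],230+p[0]/4,190+p[1]/4,.014))
# bystanders
t('rtin',(228,75),(717,365));t('gtin',(540,175),(385,507));t('spool',(48,207),(610,150))
# microscope: eyepieces / head
for n,a,b in [('objective',(190,424),(255,172)),('post',(62,220),(321,0)),('focusknob',(153,362),(320,85)),('ep1',(225,320),(215,10))]:
    X=tri([ray(*S[1:],*a),ray(*D[1:],*b)]);print(n,X)
```

```text
handletop [ 0.5591 -0.2986  0.0888] [1.0, 1.0]
handlebot [ 0.5596 -0.2983  0.0385] [1.0, 1.0]
hubtop [ 0.5162 -0.2637  0.0594] [1.1, 1.1]
pivot [ 0.5669 -0.2334  0.0356] [0.5, 0.5]
pintop [ 0.5322 -0.2225  0.0772] [0.3, 0.3]
peg [ 0.5657 -0.2021  0.0371] [0.8, 0.8]
stopbore [ 0.4592 -0.2581  0.0288] [1.2, 1.2]
screwA [ 0.572  -0.3368  0.0138] [1.2, 1.2]
screwB [ 0.4409 -0.316   0.0139] [0.9, 0.9]
screwC [ 0.4623 -0.182   0.0141] [0.7, 0.7]
screwD [ 0.5938 -0.2021  0.0137] [1.8, 1.8]
a [ 0.6009 -0.1907  0.014 ]
b [ 0.5751 -0.345   0.014 ]
c [ 0.4257 -0.3205  0.014 ]
e [ 0.4491 -0.1668  0.014 ]
b [ 0.5783 -0.3529  0.014 ]
c [ 0.4283 -0.3308  0.014 ]
e [ 0.4543 -0.1718  0.014 ]
a [ 0.6048 -0.201   0.014 ]
rtin [ 0.6276 -0.3443  0.0093] [0.9, 0.9]
gtin [ 0.487  -0.3627  0.009 ] [1.3, 1.3]
spool [ 0.6396 -0.2363  0.0287] [0.9, 0.9]
objective [ 0.5096 -0.0015  0.026 ]
post [ 0.6239 -0.0293  0.3166]
focusknob [ 0.5861 -0.0182  0.1567]
ep1 [ 0.4456 -0.0251  0.3093]
```

The triangulated heights agree with the text: pin top 77 mm, peg 37, hub about 59, screws 14. Next I'll fit the winder frame and plan the approach.

```bash
cat >> h.py <<'E'
def deg(a): return float(np.degrees(a))
class W:  # winder frame
    c=np.array([.5162,-.2637]);yaw=np.radians(-9)
def w2g(p):
    c,s=np.cos(W.yaw),np.sin(W.yaw); return W.c+np.array([[c,-s],[s,c]])@(np.array(p)/1000)
def g2w(p):
    c,s=np.cos(W.yaw),np.sin(W.yaw); return 1000*np.array([[c,s],[-s,c]])@(np.array(p)[:2]-W.c)
def tool():
    s=bot.read_state();M=R.from_rotvec(s['tcp_rot']).as_matrix();return s,M
def plan(p,yawx):
    """shift in tool units and z turn (units) to get TCP to world p, tool x at heading yawx(deg) (mod 180), plus tilt"""
    s,M=tool(); d=M.T@(np.array(p)-s['tool_pos'])/.03
    a=np.radians(yawx); X=np.array([np.cos(a),np.sin(a),0])
    out=[]
    for sg in (1,-1):
        Z=np.array([0,0,-1.]);G=np.stack([sg*X,np.cross(Z,sg*X),Z],1)
        rv=R.from_matrix(M.T@G).as_rotvec(); out.append(np.round(np.degrees(rv)/6,2))
    print('pos',np.round(s['tool_pos'],4),'xhead',round(deg(np.arctan2(M[1,0],M[0,0])),1),'q',np.round(s['q'],2),'F',np.round(s['wrist_force'],1),'w',round(s['width'],3),'t',s['time'])
    print('shift',np.round(d,2),'turn',out[0],'or',out[1])
E
python3 - <<'E'
from h import *
np.set_printoptions(precision=4,suppress=True)
G={'hub':(.5162,-.2637),'handle':(.5593,-.2985),'piv':(.5669,-.2334),'pin':(.5322,-.2225)}
L={'hub':(0,0),'handle':(47.6,-27.5),'piv':(45,39),'pin':(9,44)}
A=np.array([L[k] for k in L])/1000;B=np.array([G[k] for k in L])
a=A-A.mean(0);b=B-B.mean(0)
yaw=np.arctan2((a[:,0]*b[:,1]-a[:,1]*b[:,0]).sum(),(a*b).sum())
Rm=np.array([[np.cos(yaw),-np.sin(yaw)],[np.sin(yaw),np.cos(yaw)]]);c=B.mean(0)-Rm@A.mean(0)
print(deg(yaw),c,'res mm',1000*(B-(c+A@Rm.T)))
W.c=c;W.yaw=yaw
print('stop',g2w((.4592,-.2581)),'peg',g2w((.5657,-.2021)))
S=load('scene0');D=load('side0')
p=onz(*D[1:],230+240/4,190+345/4,.022);print('rubber side',p,g2w(p))
p=onz(*S[1:],205+477/4,205+322/4,.026);print('rubber scene',p,g2w(p))
p=onz(*D[1:],230+465/4,190+310/4,.022);print('lug',p,g2w(p))
for u,v in [(240,320),(215,318),(150,375),(180,320)]: print(onz(*S[1:],u,v,.3),onz(*S[1:],u,v,.2))
print('pin',w2g((9,44)));plan([*w2g((9,44)),.25],deg(yaw)+53)
E
```

```text
-9.156324381568922 [ 0.5164 -0.2642] res mm [[-0.1657  0.4813]
 [ 0.3168  0.4055]
 [-0.0984 -0.5609]
 [-0.0527 -0.3259]]
stop [-57.405   -3.0929] peg [38.8267 69.1408]
rubber side [ 0.4683 -0.2798  0.022 ] [-44.9348 -23.0792]
rubber scene [ 0.466 -0.274  0.026] [-48.1197 -17.683 ]
lug [ 0.5506 -0.2937  0.022 ] [ 38.4909 -23.6829]
[ 0.4196 -0.0309  0.3   ] [ 0.4641 -0.0779  0.2   ]
[ 0.4398 -0.0217  0.3   ] [ 0.4891 -0.0664  0.2   ]
[0.4529 0.0487 0.3   ] [0.5053 0.0207 0.2   ]
[ 0.465  -0.0047  0.3   ] [ 0.5203 -0.0454  0.2   ]
pin [ 0.5323 -0.2222]
pos [ 0.26   -0.6223  0.2442] xhead -67.3 q [-1.21  0.26  1.61 -0.    1.27 -0.04] F [ 0.  -0.4  0.6] w 0.999 t 0.15
shift [ -8.81 -13.51  -0.18] turn [ -0.02   0.01 -18.53] or [ 0.01  0.02 11.47]
```

The fit residuals are under 0.6 mm, with the winder axis at (0.5164, -0.2642) and yaw -9.16°. The stop's rubber face is at about -156° in the winder frame, so I expect contact near 2.0–2.1 rad. I'm moving over now.

>>> {"fn": "arm_command", "kwargs": {"steps": [-0.65, -1, 0, 0, 0, 0, 0.3, -0.65, -1, 0, 0, 0, 0, 0.3, -0.65, -1, 0, 0, 0, 0, 0.3, -0.65, -1, 0, 0, 0, 0, 0.3, -0.65, -1, 0, 0, 0, 0, 0.3, -0.65, -1, 0, 0, 0, 0, 0.3, -0.65, -1, 0, 0, 0, 0, 0.3, -0.65, -1, 0, 0, 0, 0, 0.3, -0.65, -1, 0, 0, 0, -1, 0.3, 0, 0, 0, 0, 0, -1, 0.3], "squeeze": 20}}

```text
time: 1.4
tool_pos: [0.4427, -0.3545, 0.2449]
tcp_rot: [-2.786, 1.449, 0.001]
wrist_force: [0.7, -0.5, -0.3]
width: 0.3
```

>>> {"fn": "arm_command", "kwargs": {"steps": [0, 0, 0, 0, 0, -1, 0.3, 0, 0, 0, 0, 0, -1, 0.3, 0, 0, 0, 0, 0, -1, 0.3, 0, 0, 0, 0, 0, -1, 0.3, 0, 0, 0, 0, 0, -1, 0.3, 0, 0, 0, 0, 0, -1, 0.3, 0, 0, 0, 0, 0, -1, 0.3, 0, 0, 0, 0, 0, -1, 0.3, 0, 0, 0, 0, 0, -1, 0.3, 0, 0, 0, 0, 0, -1, 0.3]}}

```text
time: 2.65
tool_pos: [0.4415, -0.3566, 0.2449]
tcp_rot: [-3.138, -0.134, 0.001]
wrist_force: [0.6, 0.1, -0.6]
width: 0.301
```

```bash
sed -i 's/c=np.array(\[.5162,-.2637\]);yaw=np.radians(-9)/c=np.array([.5164,-.2642]);yaw=np.radians(-9.16)/' h.py
python3 - <<'E'
from h import *
plan([*w2g((9,44)),.25],-9.16+53)
snap('wrist','w1.png')
E
```

```text
pos [ 0.4415 -0.3566  0.2449] xhead 4.9 q [-0.72  0.06  1.84 -0.    1.24 -0.81] F [ 0.6  0.1 -0.6] w 0.301 t 2.65
shift [ 3.4  -4.21 -0.17] turn [-0.01  0.   -6.49] or [0.000e+00 1.000e-02 2.351e+01]
```

View pics/w1.png

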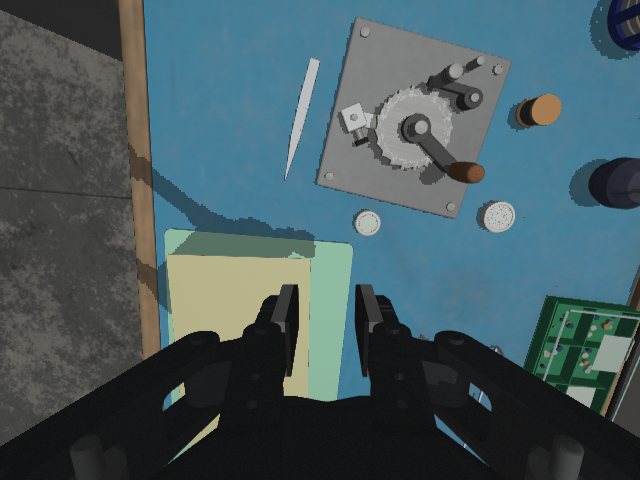

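The wrist view shows the winder with its hub at (420,127), pin top at about (457,71), handle top at about (475,173), and the stop block at (355,117) with its dark plunger at (362,141). I'll cross-check those and continue.

Run:
```python
from h import *
i,K,P=load('w1')
for n,u,v,z in [('pin',457,71,.08),('handle',475,173,.092),('rubber',362,141,.022),('hub',420,127,.06)]:
    print(n,g2w(onz(K,P,u,v,z)))
```

```text
pin [ 9.34558076 45.6377932 ]
handle [ 45.91780986 -25.78329043]
rubber [-43.88069755 -20.75809075]
hub [-1.13059214  1.12410936]
```

>>> {"fn": "arm_command", "kwargs": {"steps": [0.68, -0.84, 0, 0, 0, 0, 0.3, 0.68, -0.84, 0, 0, 0, 0, 0.3, 0.68, -0.84, 0, 0, 0, 0, 0.3, 0.68, -0.84, 0, 0, 0, 0, 0.3, 0.68, -0.84, 0, 0, 0, -0.5, 0.3, 0, 0, 0, 0, 0, -1, 0.3, 0, 0, 0, 0, 0, -1, 0.3, 0, 0, 0, 0, 0, -1, 0.3, 0, 0, 0, 0, 0, -1, 0.3, 0, 0, 0, 0, 0, -1, 0.3]}}

```text
time: 3.95
tool_pos: [0.5329, -0.2227, 0.2449]
tcp_rot: [-2.972, -1.017, 0.001]
wrist_force: [-0.7, -0.7, 0.0]
width: 0.298
```

>>> {"fn": "arm_command", "kwargs": {"steps": [0, 0, 0, 0, 0, -1, 0.3, 0, 0, 0, 0, 0, 0, 0.3, 0, 0, 0, 0, 0, 0, 0.3]}}

```text
time: 4.32
tool_pos: [0.533, -0.2228, 0.2451]
tcp_rot: [-2.917, -1.165, 0.0]
wrist_force: [0.9, 0.1, -0.0]
width: 0.3
```

Run:
```python
from h import *
plan([*w2g((9,44)),.068],-9.16+53)
snap('wrist','w2.png')
```

```text
pos [ 0.533  -0.2228  0.2451] xhead 43.5 q [-0.44  0.08  1.82 -0.    1.24 -1.2 ] F [ 0.9  0.1 -0. ] w 0.3 t 4.325
shift [-0.   -0.03  5.9 ] turn [-0.    0.   -0.05] or [ 0.    0.   29.95]
```

View pics/w2.png

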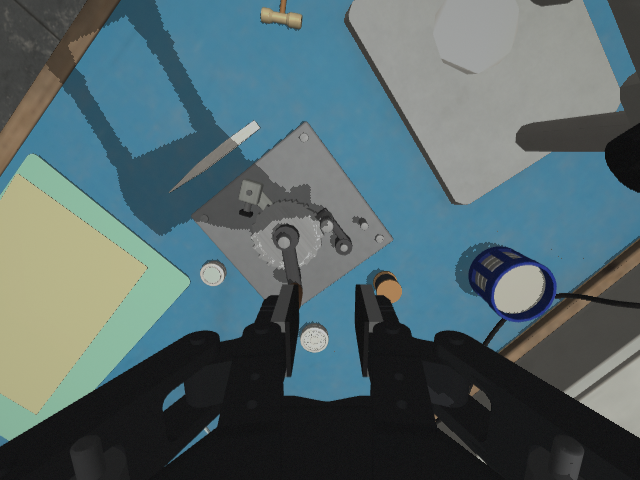

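The pin at (326,227) is in line with the jaw midline (u≈326). I'm descending part of the way to check before caging it.

>>> {"fn": "arm_command", "kwargs": {"steps": [0, 0, 1, 0, 0, 0, 0.3, 0, 0, 1, 0, 0, 0, 0.3, 0, 0, 1, 0, 0, 0, 0.3, 0, 0, 1, 0, 0, 0, 0.3, 0, 0, 0.7, 0, 0, 0, 0.3, 0, 0, 0, 0, 0, 0, 0.3]}}

```text
time: 5.12
tool_pos: [0.5314, -0.2221, 0.1021]
tcp_rot: [-2.914, -1.166, 0.005]
wrist_force: [0.2, 0.7, 0.1]
width: 0.296
```

Run:
```python
from h import *
plan([*w2g((9,44)),.068],-9.16+53)
i,K,P=snap('wrist','w3.png'); print(proj(K,P,[*w2g((9,44)),.08]))
```

```text
pos [ 0.5314 -0.2221  0.1021] xhead 43.6 q [-0.44  0.21  1.95  0.    0.98 -1.2 ] F [0.2 0.7 0.1] w 0.296 t 5.125
shift [0.02 0.03 1.14] turn [-0.04  0.02 -0.04] or [ 0.03  0.07 29.96]
[327.27424416 296.75473839]
```

View pics/w3.png

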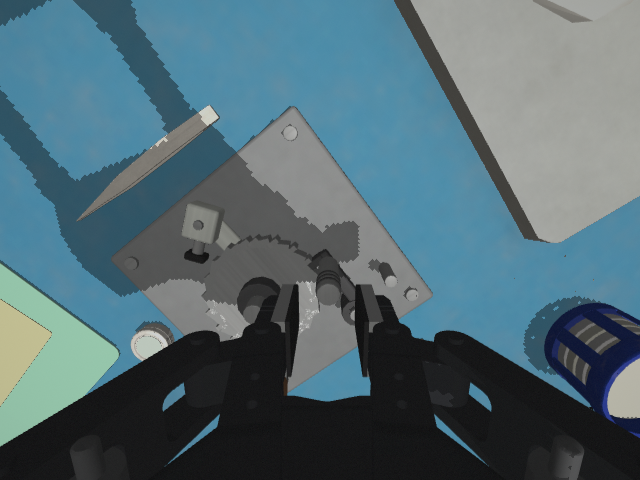

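The pin top shows at (329,290), against (327,297) predicted, and it's centred between the jaws. Lowering to cage it.

>>> {"fn": "arm_command", "kwargs": {"steps": [0, 0, 0.6, 0, 0, 0, 0.3, 0, 0, 0.54, 0, 0, 0, 0.3, 0, 0, 0, 0, 0, 0, 0.3]}}

```text
time: 5.55
tool_pos: [0.5315, -0.2222, 0.068]
tcp_rot: [-2.914, -1.167, 0.004]
wrist_force: [-0.5, -0.2, 0.8]
width: 0.3
```

Run:
```python
from h import *
plan([*w2g((9,44)),.068],-9.16+53)
s,M=tool()
# arc targets: pin pos at swing q, jaw x stays; in tool units from pin pos 0
for q in np.arange(0,1.01,.1):
    a=np.radians(172.1)-q; p=np.array([45,39])+36.4*np.array([np.cos(a),np.sin(a)])
    d=M.T@(np.array([*w2g(p),0])-np.array([*w2g((9,44)),0]))/.03
    print(round(q,1),p.round(1),d.round(2))
```

```text
pos [ 0.5315 -0.2222  0.068 ] xhead 43.7 q [-0.44  0.25  1.97 -0.    0.92 -1.2 ] F [-0.5 -0.2  0.8] w 0.3 t 5.55
shift [0.02 0.02 0.  ] turn [-0.03  0.01 -0.03] or [2.000e-02 5.000e-02 2.997e+01]
0.0 [ 8.9 44. ] [-0. -0.  0.]
0.1 [ 9.6 47.6] [ 0.11 -0.06  0.  ]
0.2 [10.7 51.1] [ 0.22 -0.1   0.  ]
0.3 [12.  54.4] [ 0.34 -0.13 -0.  ]
0.4 [13.7 57.6] [ 0.46 -0.15 -0.  ]
0.5 [15.8 60.7] [ 0.58 -0.16 -0.  ]
0.6 [18.1 63.5] [ 0.7  -0.15 -0.  ]
0.7 [20.6 66.1] [ 0.82 -0.13 -0.  ]
0.8 [23.5 68.3] [ 0.94 -0.11 -0.  ]
0.9 [26.5 70.4] [ 1.05 -0.07 -0.  ]
1.0 [29.7 72. ] [ 1.16 -0.01 -0.  ]
```

>>> {"fn": "arm_command", "kwargs": {"steps": [0, 0, 0, 0, 0, 0, 0.2, 0.1, -0.05, 0, 0, 0, 0, 0.2, 0.12, -0.05, 0, 0, 0, 0, 0.2, 0.12, -0.03, 0, 0, 0, 0, 0.2, 0.12, -0.02, 0, 0, 0, 0, 0.2, 0.12, 0, 0, 0, 0, 0, 0.2, 0.12, 0, 0, 0, 0, 0, 0.2, 0.12, 0.02, 0, 0, 0, 0, 0.2, 0.12, 0.02, 0, 0, 0, 0, 0.2, 0, 0, 0, 0, 0, 0, 0.2]}}

```text
time: 6.8
tool_pos: [0.5522, -0.201, 0.0704]
tcp_rot: [2.915, 1.168, 0.002]
wrist_force: [0.0, 0.2, 0.1]
width: 0.199
```

Run:
```python
from h import *
plan([*w2g((30,72)),.068],-9.16+53)
```

```text
pos [ 0.5522 -0.201   0.0704] xhead 43.7 q [-0.39  0.27  1.95  0.    0.92 -1.15] F [0.  0.2 0.1] w 0.199 t 6.8
shift [0.2  0.05 0.08] turn [ 0.01 -0.01 -0.03] or [-2.000e-02 -2.000e-02  2.997e+01]
```

>>> {"fn": "arm_command", "kwargs": {"steps": [0.1, 0.03, 0.05, 0, 0, 0, 0.2, 0.1, 0.03, 0.03, 0, 0, 0, 0.2, 0.05, 0, 0, 0, 0, 0, 0.2, 0, 0, 0, 0, 0, 0, 0.2]}}

```text
time: 7.3
tool_pos: [0.5583, -0.1972, 0.0678]
tcp_rot: [2.916, 1.168, 0.001]
wrist_force: [-0.8, -0.2, -0.1]
width: 0.202
```

Run:
```python
from h import *
plan([*w2g((30,72)),.068],-9.16+53)
snap('scene','s2.png');i,K,P=load('s2');x,y,w,h=205,205,170,150
cv2.imwrite('pics/s2_z.png',cv2.resize(i[y:y+h,x:x+w,::-1],None,fx=4,fy=4,interpolation=cv2.INTER_CUBIC))
snap('side','d2.png');i,K,P=load('d2');x,y,w,h=230,190,200,150
cv2.imwrite('pics/d2_z.png',cv2.resize(i[y:y+h,x:x+w,::-1],None,fx=4,fy=4,interpolation=cv2.INTER_CUBIC))
```

```text
pos [ 0.5583 -0.1972  0.0678] xhead 43.7 q [-0.38  0.28  1.94  0.    0.92 -1.14] F [-0.8 -0.2 -0.1] w 0.202 t 7.3
shift [-0.03 -0.   -0.01] turn [ 0.01 -0.   -0.03] or [-1.000e-02 -1.000e-02  2.997e+01]
```

View pics/s2_z.png

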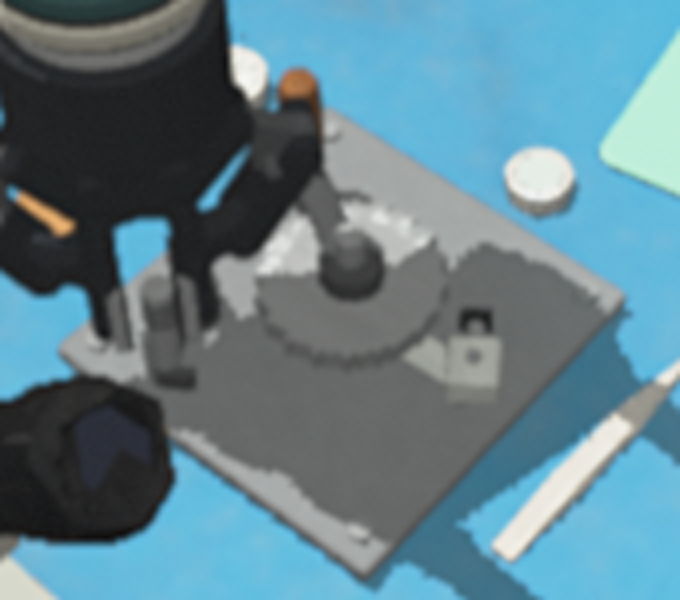

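View pics/d2_z.png

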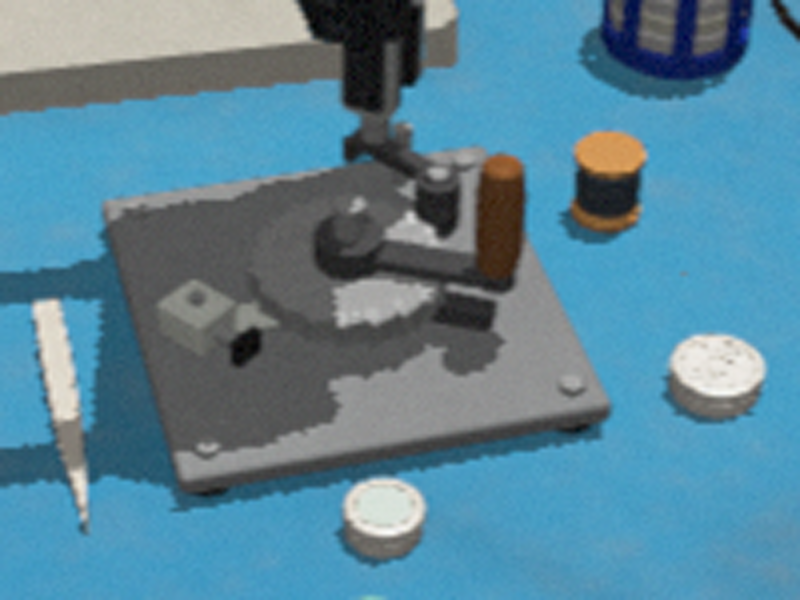

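The pawl has swung out beside the peg, with the pin held between the pads. I'll push a little more until I feel the peg.

>>> {"fn": "arm_command", "kwargs": {"steps": [0.06, 0.03, 0, 0, 0, 0, 0.2, 0.06, 0.03, 0, 0, 0, 0, 0.2, 0, 0, 0, 0, 0, 0, 0.2]}}

```text
time: 7.78
tool_pos: [0.5594, -0.1963, 0.0674]
tcp_rot: [-2.914, -1.169, 0.008]
wrist_force: [-7.5, -3.3, 5.4]
width: 0.198
```

Run:
```python
from h import *
plan([*w2g((30,72)),.068],-9.16+53)
```

```text
pos [ 0.5594 -0.1963  0.0674] xhead 43.7 q [-0.38  0.28  1.93 -0.    0.93 -1.14] F [-7.5 -3.3  5.4] w 0.198 t 7.775
shift [-0.08 -0.01 -0.02] turn [-0.03  0.04 -0.02] or [ 0.06  0.05 29.98]
```

The force rose to about 8 N against the peg, so the pawl is home. Next I relax, open slightly, lift and look.

>>> {"fn": "arm_command", "kwargs": {"steps": [-0.1, -0.03, 0, 0, 0, 0, 0.32, -0.05, 0, 0, 0, 0, 0, 0.32, 0, 0, 0, 0, 0, 0, 0.32, 0, 0, -0.8, 0, 0, 0, 0.32, 0, 0, -0.8, 0, 0, 0, 0.32, 0, 0, -0.8, 0, 0, 0, 0.32, 0, 0, 0, 0, 0, 0, 0.35]}}

```text
time: 8.65
tool_pos: [0.5599, -0.199, 0.1422]
tcp_rot: [2.913, 1.167, 0.006]
wrist_force: [-0.2, -0.1, 0.5]
width: 0.348
```

Run:
```python
from h import *
plan([*w2g((47.6,-27.5)),.14],51)
i,K,P=snap('side','d3.png');x,y,w,h=230,190,200,150
cv2.imwrite('pics/d3_z.png',cv2.resize(i[y:y+h,x:x+w,::-1],None,fx=4,fy=4,interpolation=cv2.INTER_CUBIC))
```

```text
pos [ 0.5599 -0.199   0.1422] xhead 43.7 q [-0.38  0.19  1.89  0.    1.05 -1.15] F [-0.2 -0.1  0.5] w 0.348 t 8.65
shift [-2.32  2.39  0.08] turn [ 0.05 -0.02 -1.22] or [-0.03 -0.07 28.78]
```

View pics/d3_z.png

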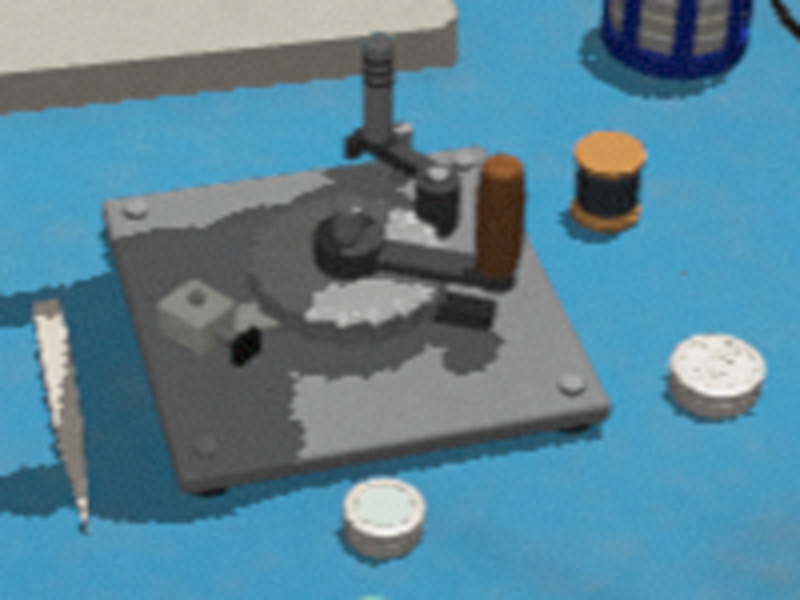

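The pawl is against its peg, with the pin top at zoomed (377,45). Moving over to the handle.

>>> {"fn": "arm_command", "kwargs": {"steps": [-0.77, 0.8, 0, 0, 0, 0, 0.5, -0.77, 0.8, 0, 0, 0, 0, 0.5, -0.77, 0.8, 0, 0, 0, 0, 0.5, 0, 0, 0, 0, 0, -0.6, 0.5, 0, 0, 0, 0, 0, -0.6, 0.5, 0, 0, 0, 0, 0, 0, 0.5]}}

```text
time: 9.45
tool_pos: [0.5565, -0.2979, 0.1377]
tcp_rot: [-2.835, -1.347, 0.002]
wrist_force: [-0.1, -0.1, -0.0]
width: 0.5
```

Run:
```python
from h import *
i,K,P=load('d3')
print('pin',g2w(onz(K,P,230+377/4,190+40/4,.08)))
plan([*w2g((47.6,-27.5)),.07],51)
i,K,P=snap('wrist','w4.png');print(proj(K,P,[*w2g((47.6,-27.5)),.092]))
```

```text
pin [28.92361425 69.70126786]
pos [ 0.5565 -0.2979  0.1377] xhead 50.8 q [-0.53  0.27  1.8   0.    1.07 -1.42] F [-0.1 -0.1 -0. ] w 0.5 t 9.45
shift [0.03 0.09 2.26] turn [-0.03  0.   -0.03] or [1.000e-02 4.000e-02 2.997e+01]
[327.37432394 282.06349324]
```

View pics/w4.png

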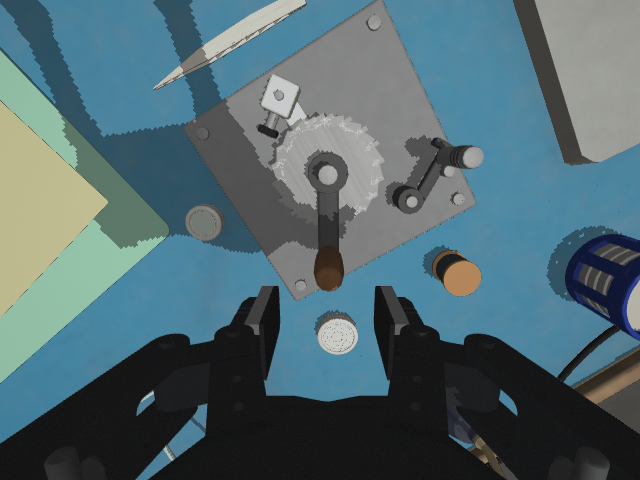

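The handle top at (328,275) is centred between the jaws, and the pawl is clearly out against its peg. Descending, with one quick estimate of the stop's face on the way.

>>> {"fn": "arm_command", "kwargs": {"steps": [0.03, 0.09, 0.8, 0, 0, 0, 0.5, 0, 0, 0.8, 0, 0, 0, 0.5, 0, 0, 0.66, 0, 0, 0, 0.5, 0, 0, 0, 0, 0, 0, 0.5]}}

```text
time: 10.0
tool_pos: [0.5584, -0.2982, 0.0692]
tcp_rot: [-2.833, -1.347, 0.004]
wrist_force: [-0.4, 0.1, -0.7]
width: 0.499
```

Run:
```python
from h import *
plan([*w2g((47.6,-27.5)),.07],51)
i,K,P=load('w4')
for u,v in [(268,130),(262,128),(276,133)]:
    p=g2w(onz(K,P,u,v,.022));print(p,deg(np.arctan2(p[1],p[0])),np.hypot(*p))
```

```text
pos [ 0.5584 -0.2982  0.0692] xhead 50.9 q [-0.53  0.35  1.84  0.    0.96 -1.42] F [-0.4  0.1 -0.7] w 0.499 t 10.0
shift [-0.01  0.03 -0.03] turn [-0.05  0.01 -0.02] or [1.000e-02 7.000e-02 2.998e+01]
[-45.25786929 -20.70970765] -155.4114746378365 49.77114347999142
[-48.4163831  -23.56666433] -154.0455067081215 53.84731952970757
[-40.84721366 -17.00405895] -157.39879853606183 44.24514531946294
```

>>> {"fn": "arm_command", "kwargs": {"steps": [0, 0.03, 0, 0, 0, 0, 0.24, 0, 0, 0, 0, 0, 0, 0.24, -0.1, 0, 0, 0, 0, 0.5, 0.24, -0.19, -0.01, 0, 0, 0, 1, 0.24, -0.19, -0.01, 0, 0, 0, 1, 0.24, -0.19, -0.01, 0, 0, 0, 1, 0.24, -0.19, -0.01, 0, 0, 0, 1, 0.24, 0, 0, 0, 0, 0, 0, 0.24]}}

```text
time: 11.0
tool_pos: [0.542, -0.3159, 0.0733]
tcp_rot: [3.072, 0.65, 0.005]
wrist_force: [3.9, 2.0, 0.6]
width: 0.238
```

```bash
cat >> h.py <<'E'
def crank():
    s,M=tool();p=g2w(s['tool_pos']);a=deg(np.arctan2(p[1],p[0]));h=deg(np.arctan2(M[1,0],M[0,0]))
    f=s['wrist_force'];r=np.array([np.cos(np.radians(a-9.16)),np.sin(np.radians(a-9.16)),0]);t=np.array([-r[1],r[0],0])
    q=(-30-a)%360
    print('t',s['time'],'r %.1f q_deg %.1f q_rad %.3f head %.1f (want %.1f) z %.4f F_tan(ccw) %.1f F_rad %.1f Fz %.1f w %.3f'%(np.hypot(*p),q,np.radians(q),h,50.8-q,s['tool_pos'][2],f@t,f@r,f[2],s['width']))
E
python3 -c "from h import *;crank()"
```

```text
t 11.0 r 57.7 q_deg 24.5 q_rad 0.428 head 23.9 (want 26.3) z 0.0733 F_tan(ccw) 4.4 F_rad -0.1 Fz 0.6 w 0.238
```

The tangential force is 4.4 N, which matches the wheel drag. Continuing around the arc.

>>> {"fn": "arm_command", "kwargs": {"steps": [-0.19, -0.03, 0.05, 0, 0, 1, 0.24, -0.19, -0.03, 0.05, 0, 0, 1, 0.24, -0.19, -0.03, 0, 0, 0, 1, 0.24, -0.19, -0.01, 0, 0, 0, 1, 0.24, -0.19, -0.01, 0, 0, 0, 1, 0.24, -0.19, -0.01, 0, 0, 0, 1, 0.24, -0.19, -0.01, 0, 0, 0, 1, 0.24, 0, 0, 0, 0, 0, 0, 0.24]}}

```text
time: 12.0
tool_pos: [0.503, -0.3173, 0.0711]
tcp_rot: [3.1, -0.49, 0.008]
wrist_force: [4.2, -1.4, 2.7]
width: 0.242
```

```bash
python3 -c "from h import *;crank()
i,K,P=snap('wrist','w5.png')"
```

```text
t 12.0 r 54.7 q_deg 65.0 q_rad 1.135 head -18.0 (want -14.2) z 0.0711 F_tan(ccw) 4.4 F_rad 0.3 Fz 2.7 w 0.242
```

View pics/w5.png

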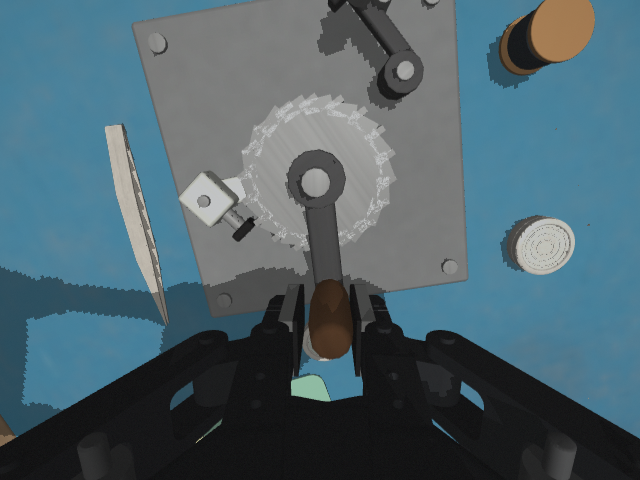

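The plunger's rubber tip at (243,230) is still about 50° ahead of the arm. I'll go most of that way, then slow down.

```bash
python3 -c "
from h import *
i,K,P=load('w5')
for u,v in [(243,230),(247,238),(236,240),(253,222),(248,228)]:
    p=g2w(onz(K,P,u,v,.022));print(p,deg(np.arctan2(p[1],p[0])),np.hypot(*p))
"
```

```text
[-45.50789201 -21.88733946] -154.31444614956112 50.49776097429056
[-44.33964486 -26.58841189] -149.05085426130518 51.700558537324454
[-50.4893175  -26.76192469] -152.07411890957846 57.14343176982134
[-39.25030718 -18.40839297] -154.8734239784444 43.35268786594742
[-42.606331 -21.221962] -153.52237553197003 47.59906629492644
```

>>> {"fn": "arm_command", "kwargs": {"steps": [-0.19, -0.01, 0, 0, 0, 0.9, 0.24, -0.19, -0.01, 0, 0, 0, 0.9, 0.24, -0.19, -0.01, 0, 0, 0, 0.9, 0.24, -0.19, -0.01, 0, 0, 0, 0.9, 0.24, -0.19, -0.01, 0, 0, 0, 1, 0.24, 0, 0, 0, 0, 0, 0, 0.24]}}

```text
time: 12.8
tool_pos: [0.4779, -0.3019, 0.07]
tcp_rot: [2.896, -1.215, 0.004]
wrist_force: [3.3, -3.7, 2.7]
width: 0.246
```

```bash
python3 -c "from h import *;crank()
i,K,P=snap('wrist','w6.png')"
```

```text
t 12.8 r 53.9 q_deg 96.4 q_rad 1.683 head -45.5 (want -45.6) z 0.0700 F_tan(ccw) 5.0 F_rad 0.3 Fz 2.7 w 0.246
```

View pics/w6.png

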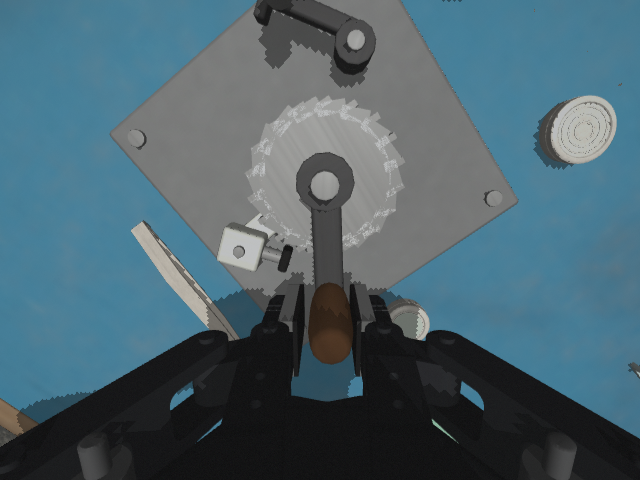

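>>> {"fn": "arm_command", "kwargs": {"steps": [-0.07, 0, 0, 0, 0, 0.35, 0.24, -0.07, 0, 0, 0, 0, 0.35, 0.24, -0.07, 0, 0, 0, 0, 0.35, 0.24, -0.07, 0, 0, 0, 0, 0.35, 0.24, -0.07, 0, 0, 0, 0, 0.35, 0.24, 0, 0, 0, 0, 0, 0, 0.24]}}

```text
time: 13.6
tool_pos: [0.4704, -0.2933, 0.0691]
tcp_rot: [2.772, -1.477, 0.001]
wrist_force: [1.9, -4.2, 3.6]
width: 0.236
```

```bash
python3 -c "from h import *;crank()"
```

```text
t 13.6 r 54.4 q_deg 108.5 q_rad 1.894 head -56.1 (want -57.7) z 0.0691 F_tan(ccw) 4.6 F_rad 0.7 Fz 3.6 w 0.236
```

>>> {"fn": "arm_command", "kwargs": {"steps": [-0.05, 0, 0, 0, 0, 0.25, 0.24, -0.05, 0, 0, 0, 0, 0.25, 0.24, 0, 0, 0, 0, 0, 0, 0.24]}}

```text
time: 13.98
tool_pos: [0.4684, -0.2901, 0.0688]
tcp_rot: [2.731, -1.552, -0.001]
wrist_force: [2.7, -4.2, 1.3]
width: 0.241
```

```bash
python3 -c "from h import *;crank()
i,K,P=snap('wrist','w7.png')"
```

```text
t 13.975 r 54.6 q_deg 112.5 q_rad 1.963 head -59.2 (want -61.7) z 0.0688 F_tan(ccw) 4.9 F_rad -0.4 Fz 1.3 w 0.241
```

View pics/w7.png

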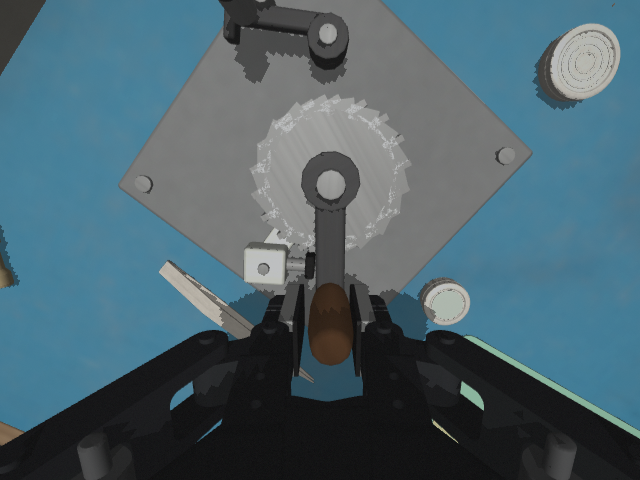

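The arm's edge is now at the rubber pad (310,265), so contact is near. I'll go on in 1° steps.

>>> {"fn": "arm_command", "kwargs": {"steps": [-0.04, 0, 0, 0, 0, 0.25, 0.24, -0.03, 0, 0, 0, 0, 0.25, 0.24, 0, 0, 0, 0, 0, 0, 0.24]}}

```text
time: 14.4
tool_pos: [0.4672, -0.2883, 0.0687]
tcp_rot: [2.689, -1.624, -0.001]
wrist_force: [1.6, -3.9, 2.8]
width: 0.239
```

```bash
python3 -c "from h import *;crank()"
```

```text
t 14.4 r 54.7 q_deg 114.8 q_rad 2.003 head -62.2 (want -64.0) z 0.0687 F_tan(ccw) 4.1 F_rad 0.3 Fz 2.8 w 0.239
```

>>> {"fn": "arm_command", "kwargs": {"steps": [-0.03, 0, 0, 0, 0, 0.15, 0.24, -0.03, 0, 0, 0, 0, 0.15, 0.24, 0, 0, 0, 0, 0, 0, 0.24]}}

```text
time: 14.78
tool_pos: [0.4665, -0.2868, 0.0688]
tcp_rot: [2.664, -1.666, -0.0]
wrist_force: [2.0, -4.2, 2.8]
width: 0.237
```

```bash
python3 -c "from h import *;crank()"
```

```text
t 14.775 r 54.7 q_deg 116.5 q_rad 2.033 head -64.0 (want -65.7) z 0.0688 F_tan(ccw) 4.6 F_rad -0.1 Fz 2.8 w 0.237
```

>>> {"fn": "arm_command", "kwargs": {"steps": [-0.03, 0, 0, 0, 0, 0.15, 0.24, -0.03, 0, 0, 0, 0, 0.15, 0.24, 0, 0, 0, 0, 0, 0, 0.24]}}

```text
time: 15.15
tool_pos: [0.4661, -0.2857, 0.0688]
tcp_rot: [2.637, -1.707, 0.001]
wrist_force: [2.7, -5.9, 0.6]
width: 0.242
```

```bash
python3 -c "from h import *;crank()"
```

```text
t 15.15 r 54.7 q_deg 117.7 q_rad 2.055 head -65.8 (want -66.9) z 0.0688 F_tan(ccw) 6.5 F_rad -0.2 Fz 0.6 w 0.242
```

Contact felt: the handle force is up to 6.5 N, so about 2 N on the plunger. Pressing further in small steps.

>>> {"fn": "arm_command", "kwargs": {"steps": [-0.04, 0, 0, 0, 0, 0.15, 0.24, -0.03, 0, 0, 0, 0, 0.15, 0.24, 0, 0, 0, 0, 0, 0, 0.24]}}

```text
time: 15.52
tool_pos: [0.4656, -0.2845, 0.0689]
tcp_rot: [2.609, -1.748, 0.004]
wrist_force: [2.8, -8.6, -0.9]
width: 0.242
```

```bash
python3 -c "from h import *;crank()"
```

```text
t 15.525 r 54.7 q_deg 119.1 q_rad 2.079 head -67.6 (want -68.3) z 0.0689 F_tan(ccw) 9.0 F_rad 0.6 Fz -0.9 w 0.242
```

>>> {"fn": "arm_command", "kwargs": {"steps": [-0.04, 0, 0, 0, 0, 0.1, 0.24, -0.04, 0, 0, 0, 0, 0.1, 0.24, -0.03, 0, 0, 0, 0, 0.1, 0.24, 0, 0, 0, 0, 0, 0, 0.24, 0, 0, 0, 0, 0, 0, 0.24]}}

```text
time: 16.15
tool_pos: [0.4648, -0.2826, 0.0689]
tcp_rot: [2.581, -1.787, 0.007]
wrist_force: [3.6, -13.1, -3.8]
width: 0.239
```

```bash
python3 -c "from h import *;crank()"
```

```text
t 16.15 r 54.8 q_deg 121.2 q_rad 2.115 head -69.4 (want -70.4) z 0.0689 F_tan(ccw) 13.5 F_rad 1.0 Fz -3.8 w 0.239
```

About 10 N is now on the plunger, roughly 3.7 mm in, so halfway. I'll hold briefly, then open slowly and look.

>>> {"fn": "arm_command", "kwargs": {"steps": [0, 0, 0, 0, 0, 0, 0.24, 0, 0, 0, 0, 0, 0, 0.24, 0, 0, 0, 0, 0, 0, 0.26, 0, 0, 0, 0, 0, 0, 0.28, 0, 0, 0, 0, 0, 0, 0.31, 0, 0, 0, 0, 0, 0, 0.35, 0, 0, 0, 0, 0, 0, 0.4, 0, 0, 0, 0, 0, 0, 0.45, 0.03, 0, 0, 0, 0, 0, 0.5, 0, 0, 0, 0, 0, 0, 0.5]}}

```text
time: 17.4
tool_pos: [0.4639, -0.2808, 0.0686]
tcp_rot: [-2.582, 1.789, 0.001]
wrist_force: [0.1, -0.5, 0.0]
width: 0.497
```

```bash
python3 -c "from h import *;crank()
i,K,P=snap('wrist','w8.png')"
```

```text
t 17.4 r 55.0 q_deg 123.3 q_rad 2.151 head -69.4 (want -72.5) z 0.0686 F_tan(ccw) 0.5 F_rad 0.0 Fz 0.0 w 0.497
```

View pics/w8.png

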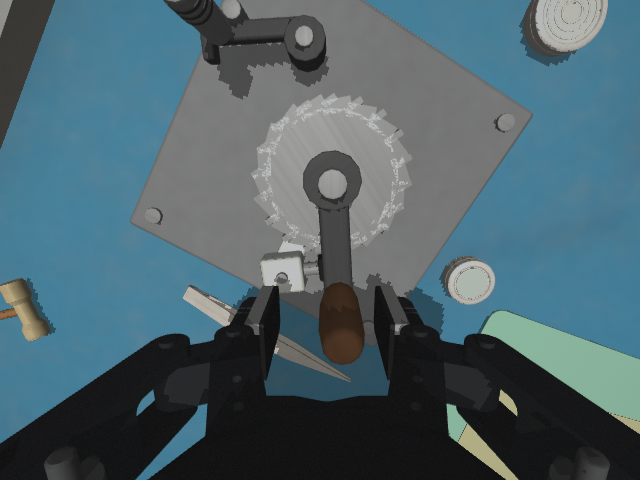

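The lug stays on the plunger, the pawl is out, and neither pad touches the handle. Lifting clear.

>>> {"fn": "arm_command", "kwargs": {"steps": [0, 0, -0.6, 0, 0, 0, 0.5, 0, 0, -1, 0, 0, 0, 0.5, 0, 0, -1, 0, 0, 0, 0.5, 0, 0, -1, 0, 0, 0, 0.5, 0, 0, 0, 0, 0, 0, 0.5]}}

```text
time: 18.08
tool_pos: [0.4664, -0.2826, 0.1815]
tcp_rot: [-2.582, 1.789, -0.013]
wrist_force: [0.8, -0.5, -1.5]
width: 0.501
```

Run:
```python
from h import *
crank()
S=snap('scene','s9.png');D=snap('side','d9.png');i,K,P=snap('wrist','w9.png')
a=cv2.resize(D[0][190:340,230:430,::-1],None,fx=3.8,fy=3.8,interpolation=cv2.INTER_CUBIC);cv2.imwrite('pics/d9_z.png',a)
```

```text
t 18.075 r 53.3 q_deg 120.6 q_rad 2.105 head -69.4 (want -69.8) z 0.1815 F_tan(ccw) 0.7 F_rad -0.6 Fz -1.5 w 0.501
```

View pics/d9_z.png

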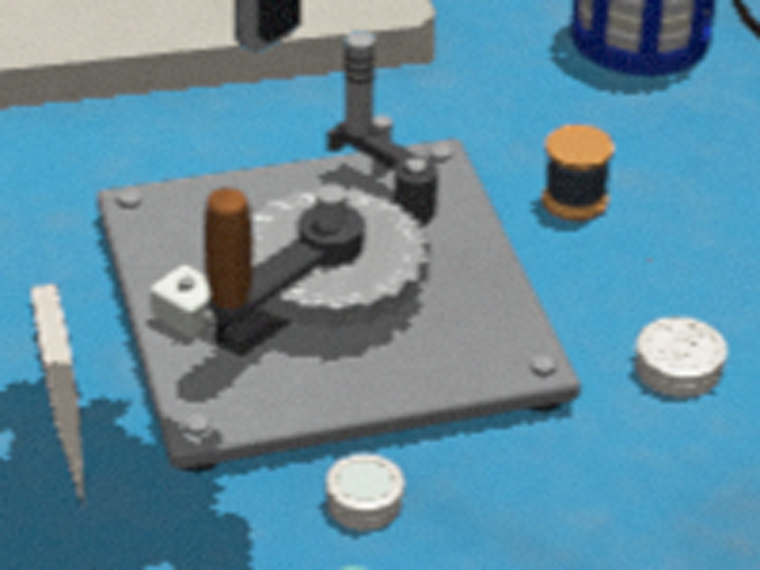

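View pics/w9.png

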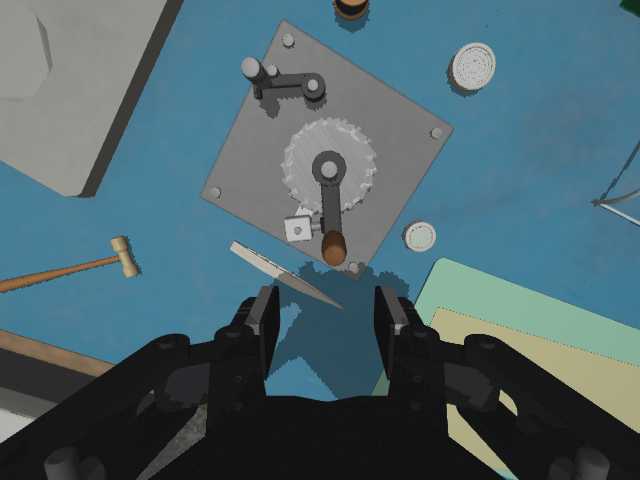

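The picture shows the lug on the plunger, the pawl at its peg and the bystanders in place. One numeric check, then I hand in.

Run:
```python
from h import *
S=load('s9');D=load('d9');w=load('w9')
p=g2w(onz(*D[1:],230+228/3.8,190+198/3.8,.092));print('side',p,-30-deg(np.arctan2(p[1],p[0]))+360)
p=g2w(onz(*w[1:],334,244,.092));print('wrist',p,-30-deg(np.arctan2(p[1],p[0]))+360)
for q in (115.5,117.5,119.5):
    a=np.radians(-30-q); print(q,proj(*w[1:],[*w2g((55*np.cos(a),55*np.sin(a))),.092]))
bot.finish_job()
```

```text
side [-45.73213538 -33.44608091] 473.82022376205055
wrist [-40.16692186 -25.09734382] 478.0017795321328
115.5 [338.00299271 254.84874943]
117.5 [335.11821991 255.03130705]
119.5 [332.2298565  255.11767447]
the job is handed in; nothing more can be done
```

The job is handed in. The hand-in reports no verdict, so I can't confirm it passed.

- **Pawl:** I caged its pin between the pads and swung it round until I felt the rest peg (about 8 N). The later pictures show it still out there.
- **Crank:** I then caged the handle and turned the wheel backward. Drag at the handle was a steady 4.5 N or so, and the lug met the plunger at about 2.03 rad. I pressed until the handle force reached 13.5 N, which means about 10 N on the plunger, or nearly 4 mm in. I held that for about 0.5 s, opened the fingers gradually and lifted clear.
- **Last checks:** The pictures show the lug against the plunger, the pawl at its peg and the bystanders where they were, and the arm is clear of everything. I judged the bystanders by eye and did not measure them.
- **Not confirmed:** The lug's remaining force on the plunger could not be measured after release; I expect about 5 N from the wheel drag. The final wheel angle also disagreed between views: about 118° (2.06 rad) from the wrist camera and about 114° (1.99 rad) from the side camera. A pixel off on the handle top could account for the gap. The wrist value fits the expected rebound from the release.

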